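# Stand up the fallen cold-brew filter and hold it over the coffee pitcher

## Robot

A 7-joint arm with a two-finger parallel gripper is mounted at the origin on the work surface. World frame = base frame: x ahead of the robot, y to its left, z up, the work surface at z = 0. Lengths are in mm, angles in rad, forces in N, time in s.
With the tool pointing down it reaches from about 400 to 875 mm from the base axis. Payload 4.4 kg.
Tool frame: the origin (TCP) lies at the very end of the fingers, on their centre line; the grasp point (between the pads) lies 19 mm behind it; z points along the fingers, y is the direction in which the jaws open and shut (so a half turn about z gives the same grasp; the last joint's range is limited). The gripper opens to 85 mm and grips with 20 to 120 N. Pads are 22 mm wide; open, the fingers measure 114 mm over their backs; the gripper's body (76 mm by 85 mm) begins 54 mm behind the grasp point. The pads swing forward as they close: fully open they stand 13 mm farther back than shut.
Start: joints at [-1.314, 0.628, 0.038, 1.517, -0.027, 0.996, -0.02], TCP at [206.171, 616.45, 231.313] pointing down, gripper open.
Joint ranges: [-3.06, 3.06], [-0.37, 2.12], [-1.25, 1.32], [0.18, 2.47], [-1.1, 4.24], [0.23, 1.98], [-2.94, 2.94]. Speed limits (rad/s): [2.57, 2.57, 3.14, 3.14, 3.14, 3.14, 3.14].

## Interface

Orientations are given as [roll, pitch, yaw] about the fixed x, y, z axes, in that order (R = Rz(yaw) Ry(pitch) Rx(roll)).
In Python, from cell import ctrl, eyes gives the robot as it stands.
- The arm moves only by the tool move_arm, never from a script. Its argument "increments" is a list of rows, each a list of 6 numbers: the shift along the tool's x, y, z in cm, then the turn, a rotation vector about the tool's x, y, z in degrees. In form: [[x, y, z, wx, wy, wz], ...]. A call has 1 to 20 rows; each row is the pose to reach, as a shift and turn from the pose commanded when the call began, along the tool's axes at that moment; what a row does not reach only later rows make up. A row lasts 1/10 s, in which the tool goes at most 50 mm and 8.59 degrees, less where a joint would pass 70% of its speed; a pose out of reach is approached as far as the arm can. A call with a gripper value outside its range is refused whole. "grip" is the opening, from -1 (shut) to 1 (fully open), set as the call begins (left out, the last holds). The fingers move at their own pace and stop on an object; the grip force is fixed at half the most. Time passes only in rows, so rows that repeat a pose let the fingers close. It gives the time, the measured TCP pose, the force and the opening at its end, in the units of the state.
- ctrl.read_state(): the state, without advancing time (a new reading comes with each control period).
- eyes.get_image(name): name is "scene" or "top" or "wrist"; returns the picture (400x640x3 uint8, red, green, blue); there is no depth.
- eyes.calibration(name): a dict with "fx", "fy", "cx", "cy" (pixels), "pose" (4x4, takes a point from camera to world coordinates); the wrist camera has in their place "tool_from_camera" (4x4, takes a point from camera to tool coordinates, whose origin is the TCP and whose axes are the flange's). Camera axes: x right, y up, looking along -z (the intrinsics and any distortion apply to the point x, -y, -z); pixel columns grow to the right and rows downward; lengths in mm; the calibration is good to about 2 mm. A picture is of the moment at which its call begins: read the wrist's pose just before it. calibration takes no time and is no camera call.
- ctrl.finish_job(): hands the job in, once; it reports no verdict.
The state is a dict: "clock": time; "qpos": joint angles; "qd": joint speeds; "tau": joint torques, N m; "eef_pos": TCP position; "tool_rot": TCP orientation; "force": force on the tool from outside, world axes, zero at the start; "torque": the same for the moment, N m; "width": finger opening in mm.
Only numpy, scipy, OpenCV 4.12 (cv2) and the standard library are available. Lean on these libraries where they do the work, as an engineer would, in place of code of your own. Each camera call takes 0.05 s, during which the arm holds its last target. There are 200 camera calls.

## Task

The cold-brew filter insert (dark foot, metal barrel, orange cap and knob) has toppled over on the breakfast counter: stand it upright on the counter and let go, so that it stands by itself. Then pick it up again, carry it over the glasses to the dark coffee pitcher, the one with a round opening in its lid, and finish still holding it upright and still, centred over that opening with its foot 1 to 2 cm above the lid, so that I can check that it will fit before it goes in. It must not touch the pitcher, and the pitchers and glasses stay standing where they are.

Things in the scene. Friction and masses are not known exactly. Their poses are not given: they have to be found in the camera images.
- infuser_center (a point): Middle of the filter insert (144 mm long), on its axis; z runs from foot to knob. From its foot up: black octagonal foot 42 mm across flats (0-10 mm), round metal barrel 36 mm diameter (10-96), orange octagonal cap 56 mm across flats (96-106), orange knob 22 mm diameter (106-144). This point is at 72 mm. Loose, 0.11 to 0.22 kg, balance point about 50 mm above the foot.
- infuser_foot (a point): Centre of the underside of the insert's foot, 72 mm below its middle along z; same axes. At the start the insert lies on a flat of its foot and of its cap, its knob end about 4 degrees up, its axis 21 mm (foot) to 28 mm (cap) above the counter, which is at height 0.
- port (a point): Centre of the round opening (50 mm diameter, straight through) in the coffee pitcher's lid, in the plane of the lid's flat top, 140 mm above the counter; z up.
- coffee_pitcher: dark brown pitcher with a pale lid (114 mm across, top at 140 mm) that has a round opening 50 mm in diameter in the middle; handle reaching 100 mm from the axis along its own +x; loose, about 0.9 kg. Origin: centre of its underside; z up. It may stand in any of the three pitcher places.
- milk_pitcher: White closed drinks pitcher: body 106 mm across, solid pale lid 114 mm across at 140 mm, round 52 mm knob on it up to 154 mm, handle reaching 100 mm from the axis along its own +x; loose, 0.9 kg. Origin: centre of its underside; z up. To be left alone.
- juice_pitcher: Yellow closed drinks pitcher: body 106 mm across, solid pale lid 114 mm across at 140 mm, round 52 mm knob on it up to 154 mm, handle reaching 100 mm from the axis along its own +x; loose, 0.9 kg. Origin: centre of its underside; z up. To be left alone.
- tumbler0: green-tinted glass tumbler standing upside down, 64 mm across at the counter, 54 mm at the top, 105 mm high, loose, 0.2 kg. Origin: centre of its underside (on the counter). To be left alone.
- tumbler1: green-tinted glass tumbler standing upside down, 64 mm across at the counter, 54 mm at the top, 105 mm high, loose, 0.2 kg. Origin: centre of its underside (on the counter). To be left alone.
- tumbler2: green-tinted glass tumbler standing upside down, 64 mm across at the counter, 54 mm at the top, 105 mm high, loose, 0.2 kg. Origin: centre of its underside (on the counter). To be left alone.
Things that resemble listed ones, but are neither listed nor needed, are in the scene too. Leave any brown or red look-alike of the part that bears infuser_center alone.

How it is judged:
By the outcome, as a careful person would: the job done as asked, in the order asked, and still so for the second after the job is handed in, while the arm keeps its last pose, push and grip.
It also fails if it takes over 64 s, if anything falls off the work surface, if the arm or the gripper's body presses on something with over 40 N, if the wrist force passes 120 N, or if a joint passes its speed limit or range.

## Working session

There is one attempt and no reset: what is moved stays moved. The work goes in short steps, Python scripts to look and compute and a tool call to move; the robot and the scene stay as the last step left them, time stands still between calls to the robot, and variables do not carry over. Pictures are saved under pics/ and viewed, about 8 in all and at most 12, crops included, and the job is handed in when it is done.

Besides the shell and the picture viewer there is one more tool, called after "Call:" as a command line: name --pt "numbers of a row" for each row, then --argument value for the rest. move_arm: Moves the arm, as the interface text tells. Its arguments: {"type":"object","properties":{"increments":{"type":"array","items":{"type":"array","items":{"type":"number"}}},"grip":{"type":"number"}},"required":["increments"]}

```bash
mkdir -p pics; ls; python3 - <<'E'
from cell import ctrl, eyes
import cv2,numpy as np
s=ctrl.read_state(); print({k:np.round(v,3).tolist() for k,v in s.items()})
for n in ["scene","top"]:
    im=eyes.get_image(n); cv2.imwrite(f"pics/{n}0.png",im[:,:,::-1])
for n in ["scene","top","wrist"]: print(n,{k:np.round(v,4).tolist() for k,v in eyes.calibration(n).items()})
E
```

```text
pics
{'clock': 0.0, 'qpos': [-1.314, 0.629, 0.038, 1.518, -0.027, 0.996, -0.02], 'qd': [0.0, -0.001, 0.001, -0.001, 0.0, 0.002, 0.0], 'tau': [-0.001, -56.34, 1.226, -19.344, 0.011, 0.011, 0.0], 'eef_pos': [205.976, 615.846, 230.388], 'tool_rot': [-3.14, 0.0, 2.819], 'force': [0.162, 0.0, 0.099], 'torque': [-0.003, -0.002, -0.009], 'width': 85.497}
scene {'fx': 363.6198, 'fy': 363.6198, 'cx': 315.7825, 'cy': 193.0371, 'pose': [[-0.3431, -0.5666, 0.7492, 1253.042], [0.9391, -0.1922, 0.2848, 311.1344], [-0.0174, 0.8013, 0.598, 705.2075], [0.0, 0.0, 0.0, 1.0]]}
top {'fx': 365.6997, 'fy': 365.6997, 'cx': 325.3161, 'cy': 195.6223, 'pose': [[-0.0279, 0.997, -0.0728, 404.502], [-0.9996, -0.0276, 0.0053, 9.3742], [0.0033, 0.0729, 0.9973, 1077.2007], [0.0, 0.0, 0.0, 1.0]]}
wrist {'fx': 287.7339, 'fy': 287.7339, 'cx': 321.378, 'cy': 202.6209, 'tool_from_camera': [[-0.0013, 0.9464, 0.323, 82.2789], [1.0, 0.0015, -0.0003, 0.2371], [-0.0008, 0.323, -0.9464, -142.0906], [0.0, 0.0, 0.0, 1.0]]}
```

View pics/scene0.png

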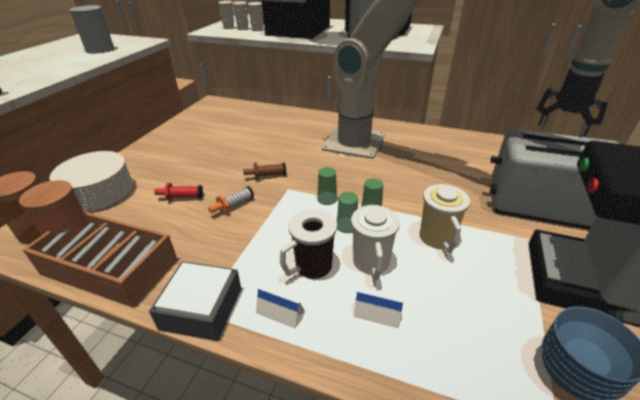

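View pics/top0.png

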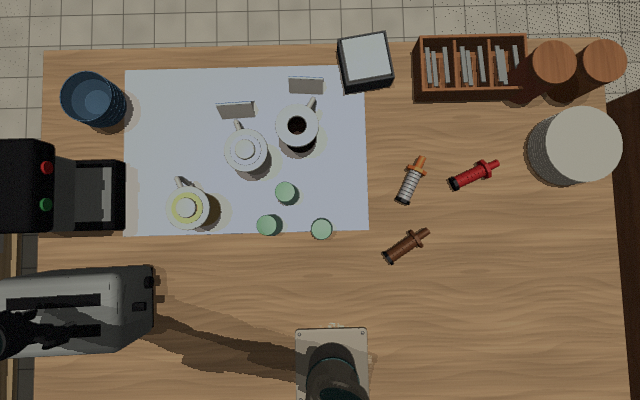

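The scene picture shows the orange-capped insert at about (232,202), with red and brown look-alikes beside it and the coffee pitcher at (313,245). In the top picture, the insert's foot is near (403,202) and its knob near (420,158). The pitcher opening is near (297,125), and the glasses are at (286,191), (268,225) and (321,229).

```bash
cat >h.py <<'E'
from cell import ctrl, eyes
import cv2, numpy as np
from scipy.spatial.transform import Rotation as Ro
def cam(name, s=None):
    c=eyes.calibration(name)
    if name=="wrist":
        T=np.eye(4);T[:3,:3]=Ro.from_euler('xyz',s['tool_rot']).as_matrix();T[:3,3]=s['eef_pos']
        P=T@c['tool_from_camera']
    else: P=np.array(c['pose'])
    return c,P
def ray(cp,u,v):
    c,P=cp; d=P[:3,:3]@np.array([(u-c['cx'])/c['fx'],-(v-c['cy'])/c['fy'],-1]); return P[:3,3],d
def onz(cp,u,v,z):
    o,d=ray(cp,u,v); return o+d*(z-o[2])/d[2]
def tri(rays):
    A=0;b=0
    for o,d in rays:
        d=d/np.linalg.norm(d);M=np.eye(3)-np.outer(d,d);A=A+M;b=b+M@o
    p=np.linalg.solve(A,b); return p,[np.linalg.norm(np.cross(p-o,d/np.linalg.norm(d))) for o,d in rays]
def blobs(m,amin=15):
    n,l,s,c=cv2.connectedComponentsWithStats(m.astype(np.uint8)); return [(s[i].tolist(),c[i].round(1).tolist()) for i in range(1,n) if s[i,4]>=amin]
E
python3 - <<'E'
from h import *
for n in ["scene","top"]:
    im=cv2.imread(f"pics/{n}0.png"); H,S,V=cv2.split(cv2.cvtColor(im,cv2.COLOR_BGR2HSV))
    print(n,"orange",blobs((H>=8)&(H<=18)&(S>190)&(V>130)))
    print(n,"green",blobs((H>=50)&(H<=85)&(S>40)&(V>60),60))
    print(n,"dark",blobs((V<60),20))
im=cv2.imread("pics/top0.png")[110:250,220:480]; cv2.imwrite("pics/crop1.png",cv2.resize(im,None,fx=3,fy=3,interpolation=cv2.INTER_CUBIC))
E
```

```text
scene orange []
scene green [([318, 168, 19, 36, 534], [326.8, 186.0]), ([363, 179, 19, 26, 395], [372.4, 191.7]), ([338, 193, 19, 39, 571], [346.0, 210.8])]
scene dark [([261, 0, 69, 39, 2322], [295.6, 17.4]), ([345, 0, 8, 37, 210], [348.2, 15.4]), ([602, 0, 33, 9, 214], [616.4, 3.2]), ([391, 12, 21, 26, 183], [402.6, 26.9]), ([338, 46, 23, 28, 502], [349.0, 59.5]), ([536, 59, 73, 77, 2436], [576.9, 94.5]), ([340, 112, 33, 9, 103], [357.3, 117.5]), ([0, 131, 14, 8, 26], [4.9, 133.7]), ([494, 133, 146, 193, 9525], [594.2, 222.2]), ([491, 155, 12, 11, 75], [497.6, 160.3]), ([256, 166, 30, 13, 83], [271.6, 173.2]), ([490, 174, 8, 23, 96], [493.9, 187.2]), ([197, 187, 6, 12, 47], [199.6, 193.0]), ([304, 221, 18, 9, 125], [312.2, 225.1]), ([295, 238, 38, 40, 1128], [314.0, 258.7]), ([151, 273, 90, 67, 1636], [201.3, 317.9]), ([47, 297, 14, 11, 75], [53.3, 301.7]), ([0, 313, 37, 32, 524], [18.4, 329.9]), ([47, 316, 13, 14, 37], [52.8, 322.3]), ([543, 331, 88, 69, 1576], [572.5, 372.0])]
top orange []
top green [([275, 182, 24, 22, 295], [285.1, 192.0]), ([257, 215, 25, 21, 387], [268.4, 2
[... 203 characters left out ...]
580], [96.4, 103.7]), ([606, 89, 34, 311, 6019], [628.8, 224.6]), ([311, 101, 5, 10, 24], [313.4, 105.9]), ([288, 116, 18, 18, 258], [296.4, 124.8]), ([287, 137, 29, 16, 165], [303.0, 147.1]), ([0, 138, 193, 262, 19526], [66.4, 249.1]), ([526, 151, 27, 33, 55], [536.3, 170.3]), ([247, 152, 24, 23, 139], [262.8, 165.3]), ([476, 161, 12, 18, 48], [482.7, 169.2]), ([179, 177, 10, 9, 30], [183.0, 180.3]), ([448, 177, 12, 14, 95], [453.4, 183.5]), ([554, 184, 20, 3, 25], [563.3, 185.1]), ([202, 194, 19, 32, 276], [212.2, 210.6]), ([395, 196, 15, 9, 64], [401.7, 200.2]), ([382, 230, 33, 35, 143], [395.3, 248.1]), ([201, 332, 168, 68, 4191], [308.6, 366.8]), ([12, 357, 22, 43, 852], [22.6, 378.2])]
```

View pics/crop1.png

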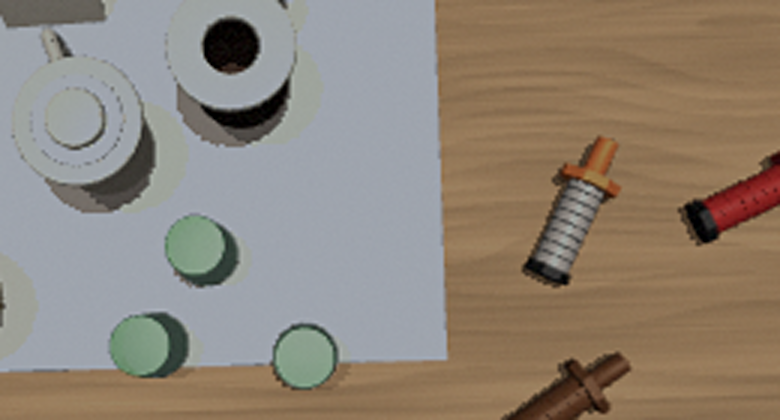

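The crop shows the insert's foot at (547,272), its cap at (592,180), its knob tip at (608,142) and the pitcher opening at (231,45). Next I convert these to positions.

```bash
python3 - <<'E'
from h import *
t=cam("top"); f=lambda a,b:(220+a/3,110+b/3)
foot=onz(t,*f(547,270),24);cap=onz(t,*f(591,180),30);tip=onz(t,*f(609,140),31)
print("foot",foot.round(),"cap",cap.round(),"tip",tip.round(),"len",np.linalg.norm(tip-foot))
d=tip-foot;print("az",np.degrees(np.arctan2(d[1],d[0])))
print("port",onz(t,296.4,124.8,140).round(1),tri([ray(t,296.9,125),ray(cam("scene"),312.5,224.5)]))
for p in [(195,245),(140,345),(305,355)]: print("tumbler",onz(t,*f(*p),105).round())
for p in [(700,222),(512,415),(580,380),(625,360)]: print("fake",onz(t,*f(*p),25).round())
E
```

```text
foot [ 463. -218.   24.] cap [ 548. -263.   30.] tip [ 586. -282.   31.] len 139.1243152162778
az -27.304138890740184
port [660.   74.6 140. ] (array([659.81859482,  74.50724004, 137.02806387]), [np.float64(1.1000893247722043), np.float64(1.100089324772141)])
tumbler [489. 111. 105.]
tumbler [402. 162. 105.]
tumbler [389.  16. 105.]
fake [ 505. -368.   25.]
fake [ 325. -179.   25.]
fake [ 357. -245.   25.]
fake [ 374. -289.   25.]
```

```bash
cat >>h.py <<'E'
def inc(p,R,p0=None,R0=None):
    """increment (cm, deg) in tool axes from current (measured) pose to world pose p, R"""
    s=ctrl.read_state()
    if p0 is None: p0=s['eef_pos']
    if R0 is None: R0=Ro.from_euler('xyz',s['tool_rot'])
    return np.r_[R0.inv().apply(np.array(p)-p0)/10,np.degrees((R0.inv()*R).as_rotvec())].round(2).tolist()
def down(yaw): return Ro.from_euler('xyz',[180,0,yaw],degrees=True)
def say():
    s=ctrl.read_state(); print(s['clock'],np.round(s['eef_pos'],1),np.degrees(s['tool_rot']).round(1),np.round(s['qpos'],2),'F',np.round(s['force'],1),'w',round(float(s['width']),1))
E
python3 -c "
from h import *
print(inc([500,200,245],down(112)))
print(inc([520,-160,250],down(-27.3),[500,200,245],down(112)))"
```

```text
[-41.08, -30.12, -1.4, -0.09, 0.04, 49.51]
[-34.13, -11.63, -0.5, 0.0, -0.0, 139.3]
```

Call:
move_arm --pt "-41.1 -30.1 -1.4 0 0 49.5" --pt "-41.1 -30.1 -1.4 0 0 49.5" --pt "-41.1 -30.1 -1.4 0 0 49.5" --pt "-41.1 -30.1 -1.4 0 0 49.5" --pt "-41.1 -30.1 -1.4 0 0 49.5" --pt "-41.1 -30.1 -1.4 0 0 49.5" --pt "-41.1 -30.1 -1.4 0 0 49.5" --pt "-41.1 -30.1 -1.4 0 0 49.5" --pt "-41.1 -30.1 -1.4 0 0 49.5" --pt "-41.1 -30.1 -1.4 0 0 49.5" --pt "-41.1 -30.1 -1.4 0 0 49.5" --pt "-41.1 -30.1 -1.4 0 0 49.5" --pt "-41.1 -30.1 -1.4 0 0 49.5" --pt "-41.1 -30.1 -1.4 0 0 49.5" --grip 1

```text
clock: 1.5
eef_pos: [499.1, 202.8, 245.0]
tool_rot: [-3.141, -0.001, 1.958]
force: [0.6, -0.7, -0.3]
width: 85.7
```

Call:
move_arm --pt "-34.1 -11.6 -0.5 0 0 139.3" --pt "-34.1 -11.6 -0.5 0 0 139.3" --pt "-34.1 -11.6 -0.5 0 0 139.3" --pt "-34.1 -11.6 -0.5 0 0 139.3" --pt "-34.1 -11.6 -0.5 0 0 139.3" --pt "-34.1 -11.6 -0.5 0 0 139.3" --pt "-34.1 -11.6 -0.5 0 0 139.3" --pt "-34.1 -11.6 -0.5 0 0 139.3" --pt "-34.1 -11.6 -0.5 0 0 139.3" --pt "-34.1 -11.6 -0.5 0 0 139.3" --pt "-34.1 -11.6 -0.5 0 0 139.3" --pt "-34.1 -11.6 -0.5 0 0 139.3" --pt "-34.1 -11.6 -0.5 0 0 139.3" --pt "-34.1 -11.6 -0.5 0 0 139.3" --pt "-34.1 -11.6 -0.5 0 0 139.3" --pt "-34.1 -11.6 -0.5 0 0 139.3" --pt "-34.1 -11.6 -0.5 0 0 139.3" --pt "-34.1 -11.6 -0.5 0 0 139.3"

```text
clock: 3.3
eef_pos: [520.9, -157.4, 249.9]
tool_rot: [-3.142, 0.001, -0.472]
force: [0.4, -0.2, -0.4]
width: 85.2
```

```bash
python3 -c "
from h import *
say()"
```

```text
3.3 [ 520.9 -157.4  249.9] [-180.    0.  -27.] [-0.37  0.64  1.    1.81 -0.62  1.05 -1.16] F [ 0.4 -0.2 -0.4] w 85.2
```

```bash
python3 - <<'E'
from h import *
import itertools
D=[([-1.314,.6287,.038,1.5175,-.027,.996,-.02],[-3.14,0,2.819])]
s=ctrl.read_state();D.append((s['qpos'],s['tool_rot']))
Y=lambda a:Ro.from_euler('y',a);Z=lambda a:Ro.from_euler('z',a)
for sg in itertools.product([1,-1],repeat=4):
    def A(q): return Z(sg[0]*q[0]),Y(q[1])*Z(sg[1]*q[2])*Y(q[3])*Z(sg[2]*q[4])*Y(q[5])*Z(sg[3]*q[6])
    for c0 in np.radians(np.arange(-180,180,1)):
        Cs=[]
        for q,r in D:
            a,b=A(q);Cs.append((Z(c0)*a*b).inv()*Ro.from_euler('xyz',r))
        e=np.degrees((Cs[0].inv()*Cs[1]).magnitude())
        if e<2.5: print(sg,np.degrees(c0).round(),e.round(2),Cs[0].as_euler('xyz',degrees=True).round(1))
E
```

```text
(-1, -1, -1, -1) -180.0 0.15 [  0.1   0.  -90. ]
(-1, -1, -1, -1) -179.0 0.15 [  0.1   0.  -89. ]
(-1, -1, -1, -1) -178.0 0.15 [  0.1   0.  -88. ]
(-1, -1, -1, -1) -177.0 0.15 [  0.1   0.  -87. ]
(-1, -1, -1, -1) -176.0 0.15 [  0.1   0.  -86. ]
(-1, -1, -1, -1) -175.0 0.15 [  0.1   0.  -85. ]
(-1, -1, -1, -1) -174.0 0.16 [  0.1   0.  -84. ]
(-1, -1, -1, -1) -173.0 0.16 [  0.1   0.  -83. ]
(-1, -1, -1, -1) -172.0 0.16 [  0.1   0.  -82. ]
(-1, -1, -1, -1) -171.0 0.16 [  0.1   0.  -81. ]
(-1, -1, -1, -1) -170.0 0.16 [  0.1   0.  -80. ]
(-1, -1, -1, -1) -169.0 0.16 [  0.1   0.  -79. ]
(-1, -1, -1, -1) -168.0 0.16 [  0.1   0.  -78. ]
(-1, -1, -1, -1) -167.0 0.16 [  0.1   0.  -77. ]
(-1, -1, -1, -1) -166.0 0.16 [  0.1   0.  -76. ]
(-1, -1, -1, -1) -165.0 0.16 [  0.1   0.  -75. ]
(-1, -1, -1, -1) -164.0 0.16 [  0.1   0.  -74. ]
(-1, -1, -1, -1) -163.0 0.16 [  0.1   0.  -73. ]
(-1, -1, -1, -1) -162.0 0.16 [  0.1   0.  -72. ]
(-1, -1, -1, -1) -161.0 0.16 [  0.1   0.  -71. ]
(-1, -1, -1, -1) -160.0 0.16 [  0.1   0.  -70. ]
(-1, -1, -1, -1) -159.0 0.16 [  0.1   0.  -69. ]
(-1, -1, -1, -1) -158.
[... 16905 characters left out ...]
 0.14 [ 1.00e-01  0.00e+00 -1.04e+02]
(-1, -1, -1, -1) 167.0 0.14 [ 1.00e-01  0.00e+00 -1.03e+02]
(-1, -1, -1, -1) 168.0 0.14 [ 1.00e-01  0.00e+00 -1.02e+02]
(-1, -1, -1, -1) 169.0 0.14 [ 1.00e-01  0.00e+00 -1.01e+02]
(-1, -1, -1, -1) 170.0 0.14 [   0.1    0.  -100. ]
(-1, -1, -1, -1) 171.0 0.15 [  0.1   0.  -99. ]
(-1, -1, -1, -1) 172.0 0.15 [  0.1   0.  -98. ]
(-1, -1, -1, -1) 173.0 0.15 [  0.1   0.  -97. ]
(-1, -1, -1, -1) 174.0 0.15 [  0.1   0.  -96. ]
(-1, -1, -1, -1) 175.0 0.15 [  0.1   0.  -95. ]
(-1, -1, -1, -1) 176.0 0.15 [  0.1   0.  -94. ]
(-1, -1, -1, -1) 177.0 0.15 [  0.1   0.  -93. ]
(-1, -1, -1, -1) 178.0 0.15 [  0.1   0.  -92. ]
(-1, -1, -1, -1) 179.0 0.15 [  0.1   0.  -91. ]
```

```bash
cat >>h.py <<'E'
Y=lambda a:Ro.from_euler('y',a)
Z=lambda a:Ro.from_euler('z',a)
ez=np.array([0,0,1.])
LO=np.array([-3.06,-.37,-1.25,.18,-1.1,.23,-2.94]);HI=np.array([3.06,2.12,1.32,2.47,4.24,1.98,2.94])
def chain(q):
    R1=Z(-q[0])*Y(q[1]);R2=R1*Z(-q[2])*Y(q[3]);R3=R2*Z(-q[4])*Y(q[5]);return R1,R2,R3,R3*Z(-q[6])*Z(np.pi/2)
E
python3 - <<'E'
from h import *
D=[([-1.314,.6287,.038,1.5175,-.027,.996,-.02],[206,615.8,230.4])]
s=ctrl.read_state();D.append((s['qpos'],s['eef_pos']))
A=[];b=[]
for q,p in D:
    R=chain(q);A.append(np.c_[ez,[r.apply(ez) for r in R[0:1]][0],R[1].apply(ez),R[2].apply(ez)]);b.append(p)
A=np.vstack(A);b=np.hstack(b)
x,r,k,sv=np.linalg.lstsq(A,b,rcond=None);print("links",x.round(1),"res",(A@x-b).round(1),"sv",sv.round(2))
E
```

```text
links [-22316.4    523.4    395.6 -22342.4] res [-21.7  -1.    3.8   7.8  -3.   -3.8] sv [2.44 1.36 0.47 0.  ]
```

Call:
move_arm --pt "0 0 0 0 8 0" --pt "0 0 0 0 16 0" --pt "0 0 0 0 24 0" --pt "0 0 0 0 32 0" --pt "0 0 0 0 40 0" --pt "0 0 0 0 45 0" --pt "0 0 0 0 45 0"

```text
clock: 4.0
eef_pos: [540.8, -144.3, 335.9]
tool_rot: [3.113, -0.677, -0.471]
force: [-14.8, -36.0, 19.1]
width: 85.0
```

```bash
python3 - <<'E'
from h import *
s=ctrl.read_state();np.save('st3.npy',np.r_[s['qpos'],s['eef_pos'],s['tool_rot']]);say()
E
```

```text
4.0 [ 540.8 -144.3  335.9] [178.4 -38.8 -27. ] [-0.94  0.4   1.32  2.25 -1.1   0.23 -0.81] F [-14.8 -36.   19.1] w 85.0
```

Call:
move_arm --pt "0 0 0 0 8 0" --pt "0 0 0 0 16 0" --pt "0 0 0 0 24 0" --pt "0 0 0 0 32 0" --pt "0 0 0 0 40 0" --pt "0 0 0 0 45 0" --pt "0 0 0 0 45 0" --pt "0 0 0 0 45 0" --pt "0 0 0 0 45 0"

```text
clock: 4.9
eef_pos: [650.9, -167.8, 426.3]
tool_rot: [3.103, -0.865, -0.473]
force: [-0.2, -0.2, 0.1]
width: 85.4
```

```bash
python3 - <<'E'
from h import *
from scipy.optimize import least_squares
s=ctrl.read_state();np.save('st4.npy',np.r_[s['qpos'],s['eef_pos'],s['tool_rot']]);say()
D=[([-1.314,.6287,.038,1.5175,-.027,.996,-.02],[206,615.8,230.4]),([-.37,.64,1.,1.81,-.62,1.05,-1.16],[520.9,-157.4,249.9])]
for f in 'st3.npy','st4.npy':
    a=np.load(f);D.append((a[:7],a[7:10]))
    print('rot err deg',np.degrees((chain(a[:7])[3].inv()*Ro.from_euler('xyz',a[10:])).magnitude()).round(2))
def fk(q,k):
    R1,R2,R3,R4=chain(q);h,a1,L1,a3,L2,a4,L3,a6=k
    Q1=Z(-q[0]);Q3=R1*Z(-q[2])
    return h*ez+Q1.apply([a1,0,0])+R1.apply([0,0,L1])+Q3.apply([a3,0,0])+R2.apply([a4,0,L2])+R3.apply([a6,0,L3])
k=least_squares(lambda k:np.r_[np.hstack([fk(q,k)-p for q,p in D]),(k-[340,0,400,0,400,0,300,0])*1e-3],[340,0,400,0,400,0,300,0]).x
print(k.round(1));print([(fk(q,k)-p).round(1).tolist() for q,p in D])
E
```

```text
4.9 [ 650.9 -167.8  426.3] [177.8 -49.5 -27.1] [-0.89  0.47  1.32  2.03 -1.1   0.23 -0.87] F [-0.2 -0.2  0.1] w 85.4
rot err deg 0.0
rot err deg 0.0
[359.6  -9.1 539.1  27.9 386.7   5.7 333.9   1.7]
[[-25.9, 8.7, -0.1], [-1.3, 0.0, 0.5], [1.2, 0.6, 1.3], [-1.1, -1.4, -1.7]]
```

```bash
cat >>h.py <<'E'
from scipy.optimize import least_squares
def fk(q,k):
    R1,R2,R3,R4=chain(q);h,b1,L1,a3,b3,L2,a4,b4,L3,a6,b6=k
    return h*ez+Z(-q[0]).apply([0,b1,0])+R1.apply([0,0,L1])+(R1*Z(-q[2])).apply([a3,b3,0])+R2.apply([a4,b4,L2])+R3.apply([a6,b6,L3])
def fitk():
    D=[([-1.314,.6287,.038,1.5175,-.027,.996,-.02],[206,615.8,230.4]),([-.37,.64,1.,1.81,-.62,1.05,-1.16],[520.9,-157.4,249.9])]
    for f in 'st3.npy','st4.npy':
        a=np.load(f);D.append((a[:7],a[7:10]))
    k0=np.array([365,-35,395,20,0,385,20,0,330,0,0.])
    k=least_squares(lambda k:np.r_[np.hstack([fk(q,k)-p for q,p in D]),(k-k0)*.05],k0).x
    return k,[(fk(q,k)-p).round(1).tolist() for q,p in D]
def ik(p,R,k,n=60,seed=0,q0=None):
    rng=np.random.default_rng(seed);out=[]
    for i in range(n):
        x0=rng.uniform(LO,HI) if q0 is None else np.clip(q0,LO+.01,HI-.01)
        f=lambda q:np.r_[(fk(q,k)-p)/100,(chain(q)[3].inv()*R).as_rotvec()]
        r=least_squares(lambda q:np.r_[f(q),(q-(LO+HI)/2)*1e-4],x0,bounds=(LO+.03,HI-.03),max_nfev=80)
        if np.abs(f(r.x)).max()<.02: out.append(r.x)
    return out
E
python3 - <<'E'
from h import *
k,e=fitk();print(k.round(),e);np.save('k.npy',k)
# upright-held pose: tool z horizontal at azimuth phi, tool x up, grasp point z=75; where?
for P in [(560,-200),(650,-150),(520,-330),(600,-300),(450,-300)]:
    for phi in range(-180,180,30):
        z=np.array([np.cos(np.radians(phi)),np.sin(np.radians(phi)),0]);x=ez;y=np.cross(z,x)
        R=Ro.from_matrix(np.c_[x,y,z])
        s=ik(np.array([*P,75])+19*z,R,k,n=8)
        if s: print(P,phi,len(s),min(s,key=lambda q:abs(q[2])).round(2))
E
```

```text
[336. -15. 554.   6.  -6. 378.   2.  -6. 343.  -2.  -0.] [[-0.5, -0.0, 0.3], [-0.2, -0.1, 0.1], [0.9, -0.2, 0.6], [-0.7, -0.4, -1.0]]Traceback (most recent call last):
  File "<stdin>", line 8, in <module>
  File "h.py", line 53, in ik
    r=least_squares(lambda q:np.r_[f(q),(q-(LO+HI)/2)*1e-4],x0,bounds=(LO+.03,HI-.03),max_nfev=80)
    return func(*args, **kwargs)
    raise ValueError("Initial guess is outside of provided bounds")
ValueError: Initial guess is outside of provided bounds
```

```bash
sed -i 's/rng.uniform(LO,HI)/rng.uniform(LO+.04,HI-.04)/; s/LO+.01,HI-.01/LO+.04,HI-.04/' h.py
cat > s.py <<'E'
from h import *
k=np.load('k.npy')
for P in [(580,-200),(520,-350),(450,-330)]:
    for phi in range(-180,180,20):
        z=np.array([np.cos(np.radians(phi)),np.sin(np.radians(phi)),0]);R=Ro.from_matrix(np.c_[ez,np.cross(z,ez),z])
        s=ik(np.array([*P,75])+19*z,R,k,n=5)
        if s: print(P,phi,len(s),min(s,key=lambda q:abs(q[2])).round(2),flush=True)
E
time timeout 400 python3 s.py
```

```text
(580, -200) -140 3 [-0.33  1.72  1.    0.8   0.08  1.95  2.59]
(580, -200) -120 2 [-0.1   1.44 -0.09  1.15  1.04  1.95  1.99]
(580, -200) -100 2 [-0.16  1.37 -0.11  1.49  1.25  1.77  1.8 ]
(580, -200) -80 2 [-0.22  1.34 -0.08  1.8   1.51  1.65  1.56]
(580, -200) -60 2 [-0.31  1.38  0.07  2.08  1.81  1.58  1.24]
(580, -200) -40 2 [-0.44  1.56  0.38  2.29  2.14  1.6   0.78]
(580, -200) -20 2 [-0.36  1.78  0.62  2.39  2.41  1.95  0.44]
(580, -200) 20 1 [0.6  1.41 0.22 2.11 4.21 1.95 1.78]
(580, -200) 40 1 [ 1.42  1.6  -0.88  1.81 -1.    0.69  1.3 ]
(580, -200) 60 1 [ 1.03  1.4  -0.37  1.51 -1.04  1.36  1.19]
(580, -200) 80 1 [ 0.83  1.44 -0.17  1.18 -0.94  1.75  1.05]
(580, -200) 100 1 [ 0.86  1.61 -0.65  0.8  -0.42  1.94  0.69]
(520, -350) -140 3 [0.12 1.49 0.07 1.01 0.9  1.95 2.11]
(520, -350) -120 2 [ 0.18  1.4  -0.21  1.36  1.28  1.89  1.86]
(520, -350) -100 2 [ 0.1   1.35 -0.15  1.69  1.48  1.72  1.66]
(520, -350) -80 2 [-0.05  1.36  0.08  1.99  1.72  1.52  1.35]
(520, -350) -60 2 [0.06 1.44 0.07 2.22 2.13 1.8  1.1 ]
(520, -350) -40 2 [-0.02  1.64  0.45  2.35  2.43  1.94  0.69]
(52
[... 189 characters left out ...]
0) 80 2 [ 1.11  1.57 -0.5   0.84 -0.58  1.9   0.76]
(450, -330) -160 2 [0.06 1.54 0.46 1.   0.41 1.95 2.23]
(450, -330) -140 2 [0.08 1.41 0.11 1.29 0.81 1.8  1.96]
(450, -330) -120 1 [-0.25  1.43  0.47  1.61  0.78  1.3   1.97]
(450, -330) -100 1 [-0.27  1.39  0.33  1.89  1.21  1.22  1.56]
(450, -330) -80 1 [-0.43  1.52  0.48  2.16  1.61  1.04  1.08]
(450, -330) -60 1 [-0.49  1.77  0.62  2.38  2.06  1.18  0.45]
(450, -330) 20 1 [ 1.84  1.65 -0.91  1.97 -1.04  0.57  1.44]
(450, -330) 40 2 [ 1.46  1.4  -0.45  1.69 -1.    1.22  1.29]
(450, -330) 60 2 [ 1.28  1.41 -0.34  1.39 -0.81  1.55  1.09]
(450, -330) 80 2 [ 1.1   1.47 -0.24  1.09 -0.69  1.88  1.02]
real	0m40.206s
user	0m40.620s
sys	0m0.114s
```

```bash
cat >>h.py <<'E'
def track(q,wps,k,step=8):
    """follow waypoints (p,R) by small minimum-norm steps inside the joint ranges; returns q and tracking error per waypoint"""
    q=np.array(q,float);out=[]
    f=lambda q,p,R:np.r_[(fk(q,k)-p)/100,-(R.inv()*chain(q)[3]).as_rotvec()*-1]
    for p,R in wps:
        p0=fk(q,k);R0=chain(q)[3];rv=(R0.inv()*R).as_rotvec()
        n=int(max(np.linalg.norm(p-p0)/15,np.degrees(np.linalg.norm(rv))/3,1))
        for i in range(1,n+1):
            pi=p0+(p-p0)*i/n;Ri=R0*Ro.from_rotvec(rv*i/n)
            for _ in range(4):
                e=f(q,pi,Ri);J=np.array([(f(q+1e-5*d,pi,Ri)-e)/1e-5 for d in np.eye(7)]).T
                q=np.clip(q-J.T@np.linalg.solve(J@J.T+1e-4*np.eye(6),e),LO,HI)
        out.append((q.round(2).tolist(),np.abs(f(q,p,R)).max().round(3)))
    return q,out
def stand(phi,lean):
    a,l=np.radians(phi),np.radians(lean)
    z=np.array([np.cos(a)*np.cos(l),np.sin(a)*np.cos(l),-np.sin(l)]);x=np.array([np.cos(a)*np.sin(l),np.sin(a)*np.sin(l),np.cos(l)])
    return Ro.from_matrix(np.c_[x,np.cross(z,x),z])
E
python3 - <<'E'
from h import *
k=np.load('k.npy')
q0=[-1.314,.6287,.038,1.5175,-.027,.996,-.02]
A=np.array
print(track(q0,[(A([500,200,245]),down(112)),(A([520,-160,250]),down(-27.3))],k)[1])
s=ctrl.read_state()
tilt=lambda yaw,d:down(yaw)*Ro.from_rotvec([0,np.radians(d),0])
for phi in (40,60,80):
  for P in [(540,-190),(520,-260)]:
    z=stand(phi,20).as_matrix()[:,2];tp=A([*P,68])+19*z
    w=[(A([540,-200,250]),down(-27)),(A([515,-245,40]),tilt(-27,-20)),(A([515,-245,180]),tilt(-27,-20)),(A([*P,200]),tilt(phi,-20)),(A([*P,200]),tilt(phi,25)),(A([*P,200]),stand(phi,20)),(tp,stand(phi,20))]
    print(phi,P);[print('  ',o) for o in track(s['qpos'],w,k)[1]]
E
```

```text
[([-0.64, 0.46, 0.31, 1.82, -0.18, 0.88, 0.13], np.float64(0.0)), ([-0.36, 0.63, 0.97, 1.82, -0.6, 1.03, -1.19], np.float64(0.0))]
40 (540, -190)
   ([-0.33, 0.74, 1.11, 1.73, -0.73, 1.15, -1.03], np.float64(0.0))
   ([-0.04, 1.14, 0.89, 1.55, -0.78, 1.26, -0.97], np.float64(0.0))
   ([-0.07, 0.97, 0.99, 1.48, -0.65, 1.45, -1.03], np.float64(0.0))
   ([-0.32, 0.82, 0.84, 1.62, -0.3, 1.11, -0.34], np.float64(0.0))
   ([0.28, 0.55, 0.36, 1.97, -0.95, 0.77, 0.45], np.float64(0.0))
   ([1.45, 1.08, -0.91, 2.07, -1.1, 0.51, 1.07], np.float64(0.006))
   ([1.42, 1.39, -0.89, 2.01, -1.09, 0.36, 1.29], np.float64(0.0))
40 (520, -260)
   ([-0.33, 0.74, 1.11, 1.73, -0.73, 1.15, -1.03], np.float64(0.0))
   ([-0.04, 1.14, 0.89, 1.55, -0.78, 1.26, -0.97], np.float64(0.0))
   ([-0.07, 0.97, 0.99, 1.48, -0.65, 1.45, -1.03], np.float64(0.0))
   ([-0.21, 0.81, 0.83, 1.62, -0.28, 1.07, -0.24], np.float64(0.0))
   ([0.42, 0.58, 0.36, 1.9, -0.9, 0.85, 0.51], np.float64(0.0))
   ([1.34, 0.96, -0.55, 1.95, -1.1, 0.88, 1.09], np.float64(0.044))
   ([1.35, 1.25, -0.6, 1.89, -1.1, 0.71, 1.26], np.float64(0.00
[... 1246 characters left out ...]
np.float64(0.0))
   ([0.39, 0.66, 0.22, 1.69, -0.61, 1.08, 0.78], np.float64(0.0))
   ([0.78, 1.02, -0.03, 1.48, -0.88, 1.6, 1.04], np.float64(0.0))
   ([0.77, 1.22, -0.04, 1.46, -0.89, 1.47, 1.17], np.float64(0.0))
80 (520, -260)
   ([-0.33, 0.74, 1.11, 1.73, -0.73, 1.15, -1.03], np.float64(0.0))
   ([-0.04, 1.14, 0.89, 1.55, -0.78, 1.26, -0.97], np.float64(0.0))
   ([-0.07, 0.97, 0.99, 1.48, -0.65, 1.45, -1.03], np.float64(0.0))
   ([-0.22, 0.66, 0.69, 1.85, -0.08, 0.7, 0.23], np.float64(0.0))
   ([0.51, 0.69, 0.22, 1.62, -0.57, 1.15, 0.84], np.float64(0.0))
   ([0.86, 1.06, -0.01, 1.34, -0.82, 1.71, 1.01], np.float64(0.0))
   ([0.85, 1.26, -0.02, 1.32, -0.82, 1.58, 1.13], np.float64(0.0))
```

```bash
cat >>h.py <<'E'
tilt=lambda yaw,d:down(yaw)*Ro.from_rotvec([0,np.radians(d),0])
E
python3 - <<'E'
from h import *
R=tilt(-27.3,-20);z=R.as_matrix()[:,2];print(z)
g=np.array([515,-245.5,0])+19*z;g[2]=11;h=g-110*z;print(g,h,inc(h,R))
print(track(ctrl.read_state()['qpos'],[(h,R)],np.load('k.npy'))[1])
E
```

```text
[-0.30392499  0.15686739 -0.93969262]
[ 509.22542513 -242.51951966   11.        ] [ 542.65717439 -259.77493216  114.36618829] [-27.27, 12.49, 16.58, 1.85, -69.53, -1.1]
[([-0.03, 1.08, 0.96, 1.42, -0.73, 1.42, -1.03], np.float64(0.0))]
```

Call:
move_arm --pt "0 0 -3 0 -8 0" --pt "0 0 -3 0 -16 0" --pt "0 0 -3 0 -24 0" --pt "0 0 -3 0 -32 0" --pt "0 0 -3 0 -40 0" --pt "0 0 -3 0 -40 0"

```text
clock: 5.5
eef_pos: [631.1, -155.6, 446.6]
tool_rot: [3.118, -0.184, -0.495]
force: [0.8, -0.4, -0.4]
width: 85.3
```

```bash
python3 - <<'E'
from h import *
say()
R=tilt(-27.3,-20);z=R.as_matrix()[:,2]
g=np.array([515,-245.5,0])+19*z;g[2]=11;h=g-110*z;print(inc(h,R))
E
```

```text
5.5 [ 631.1 -155.6  446.6] [178.7 -10.5 -28.4] [-0.44  0.57  1.1   1.36 -0.5   1.32 -1.44] F [ 0.8 -0.4 -0.4] w 85.3
[-8.86, 12.61, 32.45, 1.21, -30.51, -1.44]
```

Call:
move_arm --pt "-8.9 12.6 32.4 1.2 -30.5 -1.4" --pt "-8.9 12.6 32.4 1.2 -30.5 -1.4" --pt "-8.9 12.6 32.4 1.2 -30.5 -1.4" --pt "-8.9 12.6 32.4 1.2 -30.5 -1.4" --pt "-8.9 12.6 32.4 1.2 -30.5 -1.4" --pt "-8.9 12.6 32.4 1.2 -30.5 -1.4" --pt "-8.9 12.6 32.4 1.2 -30.5 -1.4" --pt "-8.9 12.6 32.4 1.2 -30.5 -1.4" --pt "-8.9 12.6 32.4 1.2 -30.5 -1.4" --pt "-8.9 12.6 32.4 1.2 -30.5 -1.4" --pt "-8.9 12.6 32.4 1.2 -30.5 -1.4"

```text
clock: 6.6
eef_pos: [544.8, -260.7, 115.9]
tool_rot: [3.141, 0.341, -0.476]
force: [-0.7, -0.2, 0.0]
width: 85.7
```

```bash
python3 - <<'E'
from h import *
say();s=ctrl.read_state();im=eyes.get_image("wrist")[:,:,::-1].copy()
c,P=cam("wrist",s)
def px(p):
    v=np.linalg.inv(P)@np.r_[p,1];return int(c['cx']+c['fx']*v[0]/-v[2]),int(c['cy']-c['fy']*v[1]/-v[2])
a=np.array([np.cos(np.radians(-27.3)),np.sin(np.radians(-27.3)),0])
cv2.imwrite("pics/w1raw.png",im)
for h in (0,64,101,144):
    p=np.array([522,-249,21+.07*h])+a*(h-72);cv2.circle(im,px(p),3,(255,0,255),-1);print(h,px(p))
cv2.imwrite("pics/w1.png",im)
E
```

```text
6.6 [ 544.8 -260.7  115.9] [180.   19.5 -27.3] [ 0.02  1.03  0.82  1.42 -0.63  1.35 -1.11] F [-0.7 -0.2  0. ] w 85.7
0 (322, 252)
64 (322, 207)
101 (322, 173)
144 (322, 123)
```

View pics/w1.png

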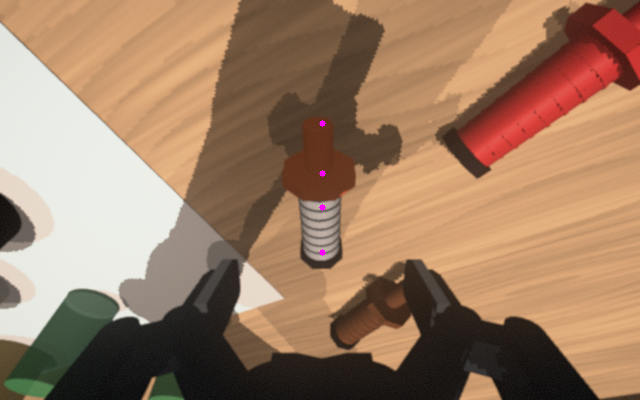

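The wrist view puts the projected axis marks on the insert: the cap mark at (322,173) is on the cap and the tip mark at (322,123) is on the knob. The model agrees to within a few mm, so I descend.

```bash
python3 - <<'E'
from h import *
say();R=tilt(-27.3,-20);z=R.as_matrix()[:,2]
g=np.array([515,-245.5,0])+19*z;g[2]=11;print(inc(g,R))
E
```

```text
6.65 [ 544.6 -260.5  115.6] [180.   19.5 -27.3] [ 0.02  1.03  0.82  1.42 -0.63  1.35 -1.11] F [-0.1  0.7 -0.1] w 85.1
[-0.24, 0.01, 11.19, 0.04, -0.46, -0.0]
```

Call:
move_arm --pt "-0.2 0 3 0 -0.5 0" --pt "-0.2 0 6 0 -0.5 0" --pt "-0.2 0 9 0 -0.5 0" --pt "-0.2 0 10.5 0 -0.5 0" --pt "-0.2 0 11.1 0 -0.5 0" --pt "-0.2 0 11.1 0 -0.5 0" --pt "-0.2 0 11.1 0 -0.5 0"

```text
clock: 7.35
eef_pos: [508.7, -243.5, 10.9]
tool_rot: [3.14, 0.351, -0.479]
force: [0.1, 0.2, 0.3]
width: 85.4
```

Call:
move_arm --pt "0 0 0 0 0 0" --pt "0 0 0 0 0 0" --pt "0 0 0 0 0 0" --pt "0 0 0 0 0 0" --pt "0 0 0 0 0 0" --pt "0 0 0 0 0 0" --pt "0 0 0 0 0 0" --pt "0 0 0 0 0 0" --grip -1

```text
clock: 8.15
eef_pos: [507.9, -242.8, 10.1]
tool_rot: [3.14, 0.353, -0.479]
force: [0.4, 0.1, 5.9]
width: 33.9
```

```bash
python3 - <<'E'
from h import *
say();s=ctrl.read_state();R=tilt(-27.3,-20)
l=np.array(s['eef_pos'])+[0,0,190];R0=Ro.from_euler('xyz',s['tool_rot']);P=np.array([540,-190,230])
print(inc(l,R0));print(inc(P,tilt(80,-20),l,R0))
print([ (np.array(inc(P,tilt(80,a),P,tilt(80,-20)))).round(1).tolist() for a in (66,)])
w=[(l,R0),(P,tilt(80,-20)),(P,tilt(80,25)),(P,stand(80,24))]
print(track(s['qpos'],w,np.load('k.npy'))[1])
E
```

```text
8.15 [ 507.9 -242.8   10.1] [179.9  20.2 -27.4] [ 0.02  1.12  0.75  1.56 -0.71  1.15 -1.03] F [0.4 0.1 5.9] w 33.9
[-6.57, 0.02, -17.83, 0.0, 0.0, 0.0]
[-0.64, -6.16, -2.96, -36.9, 0.23, -100.86]
[[0.0, 0.0, 0.0, -0.0, 86.0, 0.0]]
[([-0.04, 0.89, 0.88, 1.49, -0.55, 1.43, -1.11], np.float64(0.0)), ([-0.29, 0.59, 0.57, 1.8, 0.06, 0.82, -0.01], np.float64(0.0)), ([0.44, 0.61, 0.14, 1.66, -0.55, 1.11, 0.69], np.float64(0.0)), ([0.8, 0.94, -0.07, 1.49, -0.83, 1.56, 0.96], np.float64(0.0))]
```

Call:
move_arm --pt "-0.7 0 -1.9 0 0 0" --pt "-1.7 0 -4.6 0 0 0" --pt "-3.3 0 -9 0 0 0" --pt "-5 0 -13.5 0 0 0" --pt "-6.6 0 -17.8 0 0 0" --pt "-6.6 0 -17.8 0 0 0"

```text
clock: 8.75
eef_pos: [509.0, -245.3, 206.3]
tool_rot: [3.139, 0.343, -0.48]
force: [1.0, -0.7, -1.4]
width: 33.9
```

Call:
move_arm --pt "0 -0.4 -0.2 -2.3 0 -6.3" --pt "-0.1 -0.8 -0.4 -4.6 0 -12.6" --pt "-0.1 -1.2 -0.6 -6.9 0 -18.9" --pt "-0.2 -1.6 -0.8 -9.2 0 -25.2" --pt "-0.2 -2 -1 -11.5 0 -31.5" --pt "-0.3 -2.4 -1.2 -13.8 0 -37.8" --pt "-0.3 -2.8 -1.4 -16.1 0 -44.1" --pt "-0.4 -3.3 -1.6 -18.4 0.1 -50.4" --pt "-0.4 -3.8 -1.9 -20.7 0.1 -56.7" --pt "-0.4 -4.2 -2.1 -23 0.1 -63" --pt "-0.5 -4.7 -2.3 -25.3 0.1 -69.3" --pt "-0.5 -5.2 -2.5 -27.6 0.2 -75.6" --pt "-0.6 -5.6 -2.7 -29.9 0.2 -81.9" --pt "-0.6 -6 -2.9 -32.2 0.2 -88.2" --pt "-0.6 -6.2 -3 -34.6 0.2 -94.5" --pt "-0.6 -6.2 -3 -36.9 0.2 -100.9" --pt "-0.6 -6.2 -3 -36.9 0.2 -100.9" --pt "-0.6 -6.2 -3 -36.9 0.2 -100.9"

```text
clock: 10.55
eef_pos: [539.7, -189.5, 229.7]
tool_rot: [-3.14, 0.349, 1.394]
force: [0.2, 0.0, -1.4]
width: 34.1
```

Call:
move_arm --pt "0 0 0 0 6 0" --pt "0 0 0 0 12 0" --pt "0 0 0 0 18 0" --pt "0 0 0 0 24 0" --pt "0 0 0 0 30 0" --pt "0 0 0 0 36 0" --pt "0 0 0 0 42 0" --pt "0 0 0 0 48 0" --pt "0 0 0 0 54 0" --pt "0 0 0 0 60 0" --pt "0 0 0 0 66 0" --pt "0 0 0 0 72 0" --pt "0 0 0 0 78 0" --pt "0 0 0 0 84 0" --pt "0 0 0 0 86 0" --pt "0 0 0 0 86 0" --pt "0 0 0 0 86 0"

```text
clock: 12.25
eef_pos: [540.6, -189.3, 229.8]
tool_rot: [-3.139, -1.15, 1.395]
force: [-0.4, 0.3, -0.2]
width: 34.3
```

```bash
python3 - <<'E'
from h import *
say()
s=ctrl.read_state();R0=Ro.from_euler('xyz',s['tool_rot']);print("axes",R0.as_matrix().round(3).tolist())
im=np.vstack([eyes.get_image("scene")[60:300,120:520,::-1],eyes.get_image("top")[100:300,220:620,::-1]])
cv2.imwrite("pics/s2.png",cv2.resize(im,None,fx=1.36,fy=1.36))
E
```

```text
12.25 [ 540.6 -189.3  229.8] [-179.9  -65.9   79.9] [ 0.81  0.94 -0.09  1.49 -0.82  1.55  0.96] F [-0.4  0.3 -0.2] w 34.3
axes [[0.071, 0.985, 0.157], [0.402, -0.173, 0.899], [0.913, -0.001, -0.408]]
```

View pics/s2.png

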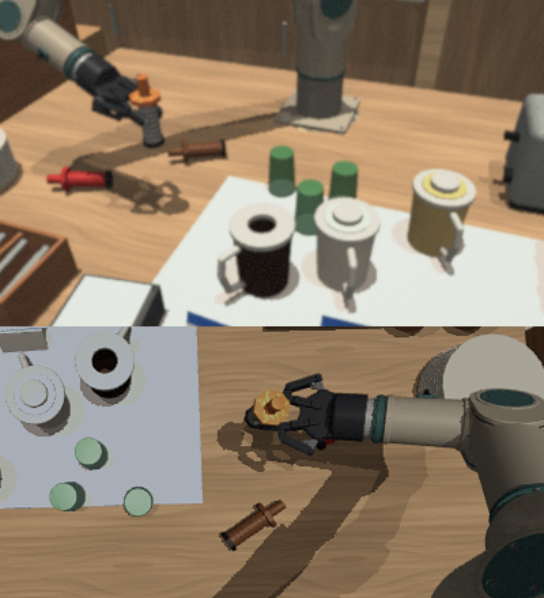

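```bash
python3 - <<'E'
from h import *
s=ctrl.read_state();R0=Ro.from_euler('xyz',s['tool_rot']);z=R0.as_matrix()[:,2];gp=np.array(s['eef_pos'])-19*z;print("gp",gp.round(1))
for n in("scene","top"):
    im=eyes.get_image(n)[:,:,::-1];c,P=cam(n)
    x0,y0=(195,95) if n=="scene" else (385,130)
    cr=cv2.resize(im[y0:y0+90,x0:x0+90],None,fx=6,fy=6,interpolation=cv2.INTER_CUBIC)
    for h,col in((0,(255,0,255)),(96,(255,255,0)),(106,(255,255,0)),(144,(0,255,0))):
        v=np.linalg.inv(P)@np.r_[gp+[0,0,h-64],1];u=np.array([c['cx']+c['fx']*v[0]/-v[2]-x0,c['cy']-c['fy']*v[1]/-v[2]-y0])
        cv2.circle(cr,tuple(int(a) for a in u*6+3),4,col,-1)
    cv2.imwrite(f"pics/c_{n}.png",cr)
cv2.imwrite("pics/c2.png",cv2.resize(np.hstack([cv2.imread("pics/c_scene.png"),cv2.imread("pics/c_top.png")]),(800,400)))
E
```

```text
gp [ 537.9 -205.9  238.5]
```

View pics/c2.png

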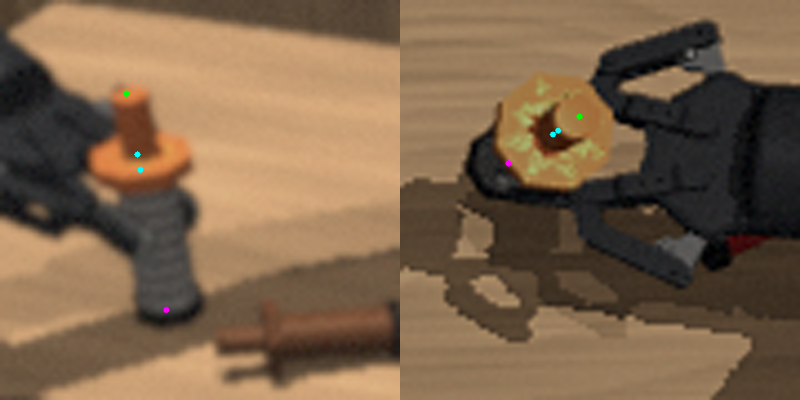

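The two crops show the held insert upright: the predicted axis marks fall on the knob top, cap and foot, for example (127,93), (138,160) and (166,310) in the scene crop. I lower it now.

Call:
move_arm --pt "-1.8 0 0.8 0 0 0" --pt "-4.6 0 2 0 0 0" --pt "-8.2 0 3.7 0 0 0" --pt "-11 0 4.9 0 0 0" --pt "-13.5 0 6.1 0 0 0" --pt "-14.6 0 6.5 0 0 0" --pt "-14.6 0 6.5 0 0 0" --pt "-14.6 0 6.5 0 0 0"

```text
clock: 13.25
eef_pos: [540.4, -189.5, 70.4]
tool_rot: [-3.141, -1.152, 1.396]
force: [0.8, 0.3, -1.2]
width: 34.4
```

Call:
move_arm --pt "-0.18 0 0.08 0 0 0" --pt "-0.37 0 0.16 0 0 0" --pt "-0.55 0 0.24 0 0 0" --pt "-0.73 0 0.33 0 0 0" --pt "-0.91 0 0.41 0 0 0" --pt "-0.91 0 0.41 0 0 0" --pt "-0.91 0 0.41 0 0 0"

```text
clock: 13.95
eef_pos: [540.0, -189.3, 59.7]
tool_rot: [-3.138, -1.152, 1.393]
force: [0.2, 0.6, -0.9]
width: 34.4
```

Call:
move_arm --pt "-0.09 0 0.04 0 0 0" --pt "-0.18 0 0.08 0 0 0" --pt "-0.18 0 0.08 0 0 0"

```text
clock: 14.25
eef_pos: [540.0, -189.3, 57.7]
tool_rot: [-3.138, -1.152, 1.393]
force: [0.8, -1.0, -1.5]
width: 34.0
```

Call:
move_arm --pt "-0.09 0 0.04 0 0 0" --pt "-0.14 0 0.06 0 0 0" --pt "-0.18 0 0.08 0 0 0" --pt "-0.18 0 0.08 0 0 0"

```text
clock: 14.65
eef_pos: [540.0, -189.3, 56.1]
tool_rot: [-3.139, -1.153, 1.394]
force: [-0.5, -0.4, -0.8]
width: 34.3
```

Call:
move_arm --pt "-0.05 0 0.02 0 0 0" --pt "-0.09 0 0.04 0 0 0" --pt "-0.09 0 0.04 0 0 0"

```text
clock: 14.95
eef_pos: [540.0, -189.0, 56.1]
tool_rot: [-3.14, -1.154, 1.396]
force: [-0.8, -1.0, 5.3]
width: 34.6
```

Call:
move_arm --pt "0 0 0 0 0 0" --pt "0 0 0 0 0 0" --pt "0 0 0 0 0 0" --pt "0 0 0 0 0 0" --pt "0 0 0 0 0 0" --pt "0 0 0 0 0 0" --pt "0 0 0 0 0 0" --grip 1

```text
clock: 15.65
eef_pos: [540.0, -189.4, 54.8]
tool_rot: [-3.138, -1.152, 1.394]
force: [-0.2, -0.1, -0.8]
width: 85.6
```

Call:
move_arm --pt "0 0 -1 0 0 0" --pt "0 0 -3 0 0 0" --pt "0 0 -6 0 0 0" --pt "0 0 -10 0 0 0" --pt "0 0 -14 0 0 0" --pt "0 0 -17 0 0 0" --pt "0 0 -17 0 0 0"

```text
clock: 16.35
eef_pos: [511.7, -348.3, 124.8]
tool_rot: [3.14, -1.145, 1.393]
force: [-0.8, -0.2, -0.9]
width: 85.5
```

```bash
python3 - <<'E'
from h import *
say()
im=np.vstack([eyes.get_image("scene")[60:300,120:520,::-1],eyes.get_image("top")[100:300,220:620,::-1]])
cv2.imwrite("pics/s3.png",cv2.resize(im,None,fx=1.36,fy=1.36))
E
```

```text
16.35 [ 511.7 -348.3  124.8] [179.9 -65.6  79.8] [ 0.95  1.21 -0.03  1.11 -0.72  1.73  0.99] F [-0.8 -0.2 -0.9] w 85.5
```

View pics/s3.png

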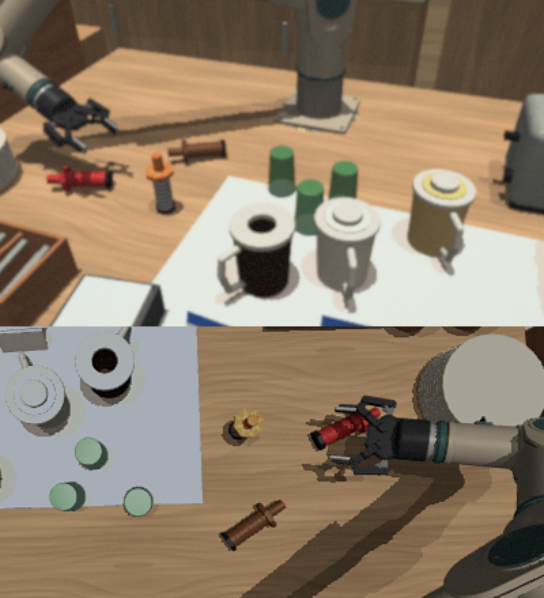

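The insert stands by itself at about (163,185) in the scene half and (245,426) in the top half. The glasses and pitchers have not moved.

```bash
python3 - <<'E'
from h import *
A=np.array;a=A([515,-320,300.]);b=A([538,-206,230.])
print(inc(a,down(80)));print(inc(b,down(80),a,down(80)))
print(track(ctrl.read_state()['qpos'],[(a,down(80)),(b,down(80)),(A([660,74,280]),down(80))],np.load('k.npy'))[1])
E
```

```text
[17.02, -0.2, -5.04, -0.02, -65.95, -0.08]
[11.63, 0.29, 7.0, 0.0, 0.0, 0.0]
[([0.29, 0.52, 0.35, 1.56, -0.19, 1.1, 0.51], np.float64(0.0)), ([0.1, 0.54, 0.33, 1.74, -0.21, 0.9, 0.35], np.float64(0.0)), ([-0.34, 0.63, 0.33, 1.42, -0.21, 1.13, -0.15], np.float64(0.0))]
```

Call:
move_arm --pt "4 0 -1.2 0 0 0" --pt "8 0 -2.4 0 -8 0" --pt "12 -0.1 -3.5 0 -16 0" --pt "15 -0.2 -4.5 0 -24 0" --pt "17 -0.2 -5 0 -32 0" --pt "17 -0.2 -5 0 -40 0" --pt "17 -0.2 -5 0 -48 0" --pt "17 -0.2 -5 0 -56 0" --pt "17 -0.2 -5 0 -64 0" --pt "17 -0.2 -5 0 -66 0" --pt "17 -0.2 -5 0 -66 0"

```text
clock: 17.55
eef_pos: [516.1, -315.6, 299.2]
tool_rot: [-3.139, -0.003, 1.402]
force: [-0.4, 1.1, 0.8]
width: 85.5
```

Call:
move_arm --pt "3 0 1.8 0 0 0" --pt "6.5 0.2 4 0 0 0" --pt "10 0.3 6 0 0 0" --pt "11.6 0.3 7 0 0 0" --pt "11.6 0.3 7 0 0 0" --pt "11.6 0.3 7 0 0 0"

```text
clock: 18.15
eef_pos: [538.1, -208.1, 229.9]
tool_rot: [-3.14, 0.002, 1.394]
force: [-0.4, -0.9, 0.4]
width: 85.3
```

```bash
python3 - <<'E'
from h import *
say();s=ctrl.read_state();im=eyes.get_image("wrist")[:,:,::-1].copy();cv2.imwrite("pics/w2raw.png",im)
c,P=cam("wrist",s)
for h,col in((0,(255,0,255)),(106,(255,255,0)),(144,(0,255,0))):
    v=np.linalg.inv(P)@[537.9,-205.9,h,1];u=(c['cx']+c['fx']*v[0]/-v[2],c['cy']-c['fy']*v[1]/-v[2]);print(h,u);cv2.circle(im,tuple(int(a) for a in u),3,col,-1)
t=eyes.get_image("top")[155:205,375:430,::-1]
cv2.imwrite("pics/w2.png",cv2.resize(im[100:400,120:520],None,fx=2,fy=2))
E
```

```text
18.15 [ 538.1 -208.1  229.9] [-1.799e+02  1.000e-01  7.990e+01] [ 0.13  0.54  0.29  1.73 -0.19  0.9   0.32] F [-0.4 -0.9  0.4] w 85.3
0 (np.float64(320.44401034714355), np.float64(169.62241776107138))
106 (np.float64(320.01534022027806), np.float64(193.23199789412226))
144 (np.float64(319.77511630499845), np.float64(206.4626510752494))
```

View pics/w2.png

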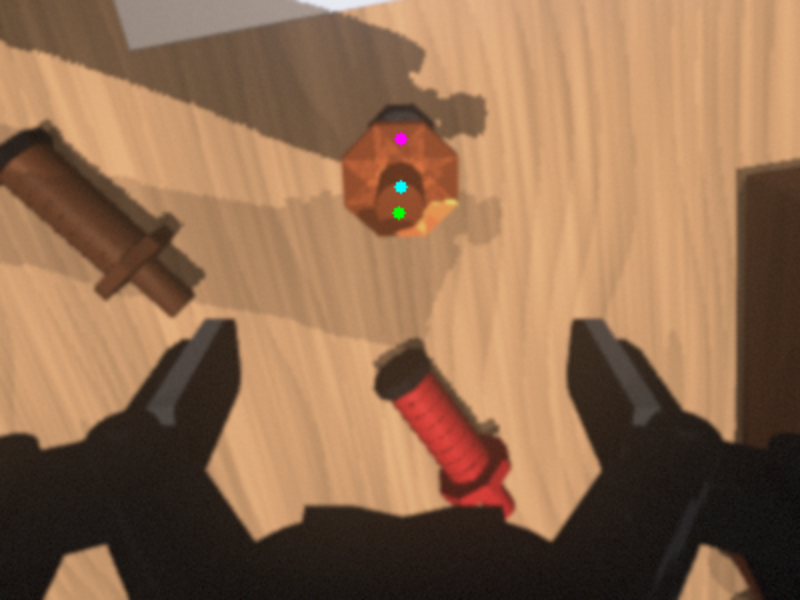

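The wrist view shows the knob centred at (400,212) and the cap at (400,181), so the axis is at about (538,-205). I go down onto the knob.

```bash
python3 -c "
from h import *
print(inc([538,-205,110],down(80)))"
```

```text
[0.37, -0.1, 12.06, 0.03, 0.11, -0.2]
```

Call:
move_arm --pt "0.3 -0.1 3 0 0 0" --pt "0.3 -0.1 7 0 0 0" --pt "0.3 -0.1 10 0 0 0" --pt "0.3 -0.1 11.5 0 0 0" --pt "0.3 -0.1 12 0 0 0" --pt "0.3 -0.1 12 0 0 0" --pt "0.3 -0.1 12 0 0 0"

```text
clock: 18.95
eef_pos: [538.7, -203.3, 110.9]
tool_rot: [3.14, 0.001, 1.396]
force: [-0.2, -0.4, 0.3]
width: 85.3
```

Call:
move_arm --pt "0 0 0 0 0 0" --pt "0 0 0 0 0 0" --pt "0 0 0 0 0 0" --pt "0 0 0 0 0 0" --pt "0 0 0 0 0 0" --pt "0 0 0 0 0 0" --pt "0 0 0 0 0 0" --pt "0 0 0 0 0 0" --pt "0 0 0 0 0 0" --pt "0 0 0 0 0 0" --grip -1

```text
clock: 19.95
eef_pos: [537.9, -202.0, 110.0]
tool_rot: [-3.141, -0.0, 1.397]
force: [-2.0, 0.5, 5.0]
width: 20.3
```

Call:
move_arm --pt "0 0 -1 0 0 0" --pt "0 0 -3 0 0 0" --pt "0 0 -6 0 0 0" --pt "0 0 -10 0 0 0" --pt "0 0 -14 0 0 0" --pt "0 0 -18 0 0 0" --pt "0 0 -20 0 0 0" --pt "0 0 -20 0 0 0"

```text
clock: 20.75
eef_pos: [539.7, -202.9, 313.1]
tool_rot: [3.136, 0.001, 1.397]
force: [-0.4, -0.7, -1.6]
width: 20.4
```

```bash
python3 - <<'E'
from h import *
say();s=ctrl.read_state();A=np.array
a=A([660,74.6,310.]);print(inc(a,down(80)));print(track(s['qpos'],[(a,down(80))],np.load('k.npy'))[1])
E
```

```text
20.75 [ 539.7 -202.9  313.1] [1.797e+02 1.000e-01 8.000e+01] [ 0.1   0.45  0.32  1.63 -0.16  1.08  0.29] F [-0.4 -0.7 -1.6] w 20.4
[29.42, 7.04, 0.31, 0.31, 0.06, 0.02]
[([-0.31, 0.6, 0.28, 1.37, -0.17, 1.2, -0.19], np.float64(0.0))]
```

Call:
move_arm --pt "1 0.2 0 0 0 0" --pt "3 0.7 0 0 0 0" --pt "6 1.4 0 0 0 0" --pt "9 2.1 0.1 0 0 0" --pt "12 2.9 0.1 0.1 0 0" --pt "15 3.6 0.1 0.2 0 0" --pt "18 4.3 0.2 0.3 0 0" --pt "21 5 0.2 0.3 0 0" --pt "24 5.7 0.3 0.3 0 0" --pt "26.5 6.3 0.3 0.3 0 0" --pt "28.5 6.8 0.3 0.3 0 0" --pt "29.4 7 0.3 0.3 0 0" --pt "29.4 7 0.3 0.3 0 0" --pt "29.4 7 0.3 0.3 0 0" --pt "29.4 7 0.3 0.3 0 0"

```text
clock: 22.25
eef_pos: [657.5, 73.4, 306.3]
tool_rot: [-3.135, 0.001, 1.394]
force: [0.1, 0.3, -1.3]
width: 20.6
```

```bash
python3 - <<'E'
from h import *
say();s=ctrl.read_state();p=np.array(s['eef_pos'])
# predicted insert axis: knob at TCP -3 mm along tool x
ax=p+Ro.from_euler('xyz',s['tool_rot']).apply([-3,0,0]);print("axis",ax.round(1))
ims=[]
for n,w in(("scene",s),("wrist",s)):
    im=eyes.get_image(n)[:,:,::-1].copy();cv2.imwrite(f"pics/r3_{n}.png",im);c,P=cam(n,w)
    for q,col in(([*ax[:2],p[2]-110],(255,0,255)),([*ax[:2],p[2]-4],(255,255,0)),([*ax[:2],p[2]+34],(0,255,0)),([659.9,74.6,140],(0,0,255))):
        v=np.linalg.inv(P)@[*q,1];u=(c['cx']+c['fx']*v[0]/-v[2],c['cy']-c['fy']*v[1]/-v[2]);print(n,np.round(u,1));cv2.circle(im,tuple(int(a+.5) for a in u),1,col,-1)
    ims.append(cv2.resize(im[130:280,240:390] if n=="scene" else im[80:280,220:420],(400,400),interpolation=cv2.INTER_CUBIC))
cv2.imwrite("pics/f1.png",np.hstack(ims))
E
```

```text
22.25 [657.5  73.4 306.3] [-1.796e+02  1.000e-01  7.990e+01] [-0.31  0.6   0.28  1.38 -0.17  1.19 -0.19] F [ 0.1  0.3 -1.3] w 20.6
axis [657.   70.4 306.3]
scene [310.2 203.6]
scene [308.8 163.6]
scene [308.3 147.6]
scene [312.  223.6]
wrist [321.2 203. ]
wrist [319.9 262.6]
wrist [319.  306.3]
wrist [323.5 182.5]
```

View pics/f1.png

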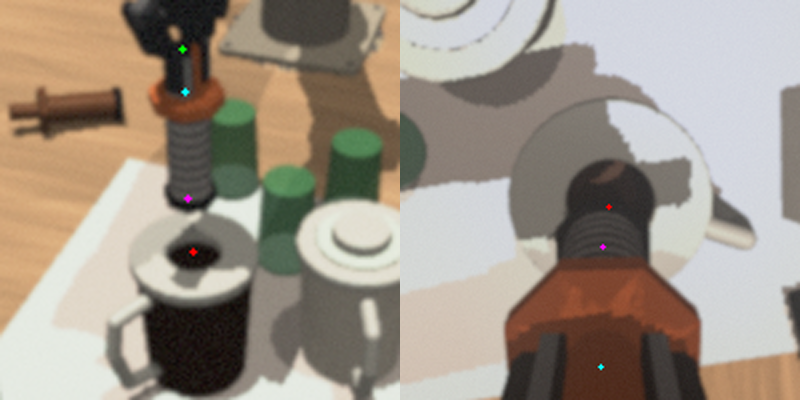

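The left half shows the foot hanging over the pitcher, with the foot at (190,199) and the hole at (194,252). The right half shows the lid circle with its centre near (612,199). I refine the port position from the lid rim before closing in.

```bash
python3 - <<'E'
from h import *
say();s=ctrl.read_state()
def circ(pts,r):
    pts=np.array(pts)[:,:2];return least_squares(lambda c:np.hypot(*(pts-c).T)-r,pts.mean(0))
w=cam("wrist",s)
pts=[onz(w,220+(x-400)/2,80+y/2,140) for x,y in[(510,200),(543,125),(575,104),(607,97),(680,125),(714,190),(705,240),(525,255)]]
r=circ(pts,57);print("wrist lid",r.x.round(1),r.fun.round(1))
t=cam("top");im=cv2.imread("pics/top0.png")
# hole and lid from top view: hole edge points on z=140, r=25
g=cv2.cvtColor(im,cv2.COLOR_BGR2GRAY);m=(g[105:140,280:316]<95).astype(np.uint8)
n,l,st,c=cv2.connectedComponentsWithStats(m);i=l[20,17];cs,_=cv2.findContours((l==i).astype(np.uint8),0,1)
q=max(cs,key=len)[:,0,:]+[280,105];h=[onz(t,*p,140) for p in q];r=least_squares(lambda c:np.hypot(*(np.array(h)[:,:2]-c[:2]).T)-c[2],[660,74,25]);print("top hole",r.x.round(1),np.abs(r.fun).max().round(1))
sc=cam("scene")
for u in [(194,252),(193,256)]: print("scene hole",onz(sc,240+u[0]*.375,130+u[1]*.375,140).round(1))
# barrel axis from the pictures: foot centre in scene on its height plane
print("foot scene",onz(sc,240+190*.375,130+197*.375,s['eef_pos'][2]-110).round(1))
print("barrel wrist plane at z+30",onz(w,220+(603.5-400)/2,80+228/2,s['eef_pos'][2]-70).round(1))
E
```

```text
22.35 [657.7  73.8 306.7] [-179.6    0.    79.9] [-0.31  0.6   0.28  1.38 -0.17  1.19 -0.19] F [ 1.6  0.4 -1.9] w 20.6
wrist lid [662.6  75.1] [-1.  -0.5  0.4  0.7 -0.6 -0.2 -0.1  0.5]
top hole [660.3  74.1  23.7] 1.4
scene hole [662.4  77.3 140. ]
scene hole [667.6  78.3 140. ]
foot scene [657.6  73.3 196.7]
barrel wrist plane at z+30 [661.7  91.5 236.7]
```

```bash
python3 -c "
from h import *
print(inc([661.2,77,265],down(80)))"
```

```text
[0.38, 0.31, 4.17, -0.37, 0.03, -0.09]
```

Call:
move_arm --pt "0.2 0.15 0.5 -0.2 0 0" --pt "0.4 0.3 1.5 -0.4 0 0" --pt "0.4 0.3 2.5 -0.4 0 0" --pt "0.4 0.3 3.3 -0.4 0 0" --pt "0.4 0.3 3.9 -0.4 0 0" --pt "0.4 0.3 4.2 -0.4 0 0" --pt "0.4 0.3 4.2 -0.4 0 0" --pt "0.4 0.3 4.2 -0.4 0 0" --pt "0.4 0.3 4.2 -0.4 0 0" --pt "0.4 0.3 4.2 -0.4 0 0"

```text
clock: 23.35
eef_pos: [661.6, 78.8, 265.0]
tool_rot: [3.14, -0.0, 1.397]
force: [0.7, 0.5, -1.4]
width: 20.5
```

```bash
python3 - <<'E'
from h import *
say();s=ctrl.read_state();p=np.array(s['eef_pos'])
ims=[]
for n in("scene","top"):
    im=eyes.get_image(n)[:,:,::-1].copy();cv2.imwrite(f"pics/r4_{n}.png",im);c,P=cam(n,s)
    for q,col in(([661,75,p[2]-110],(255,0,255)),([661,75,p[2]-14],(255,255,0)),([661,75,140],(0,0,255))):
        v=np.linalg.inv(P)@[*q,1];u=(c['cx']+c['fx']*v[0]/-v[2],c['cy']-c['fy']*v[1]/-v[2]);print(n,np.round(u,1))
    ims.append(cv2.resize(im[170:290,260:380] if n=="scene" else im[80:200,230:350],(400,400),interpolation=cv2.INTER_CUBIC))
cv2.imwrite("pics/f2.png",np.hstack(ims))
E
```

```text
23.35 [661.6  78.8 265. ] [179.9  -0.   80. ] [-0.31  0.64  0.27  1.43 -0.18  1.1  -0.18] F [ 0.7  0.5 -1.4] w 20.5
scene [311.9 219. ]
scene [310.8 185.2]
scene [312.  223.9]
top [295.8 122.9]
top [292.6 111.5]
top [296.2 124.4]
```

View pics/f2.png

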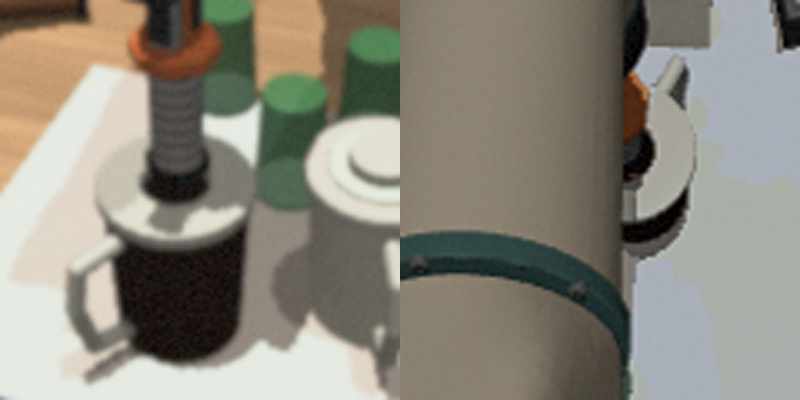

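The scene half shows the foot inside the hole's outline: the foot centre is at x≈178 and the lid and hole centre at x≈175. The arm hides most of the top view. I measure the edges numerically.

```bash
python3 - <<'E'
from h import *
im=cv2.imread("pics/r4_scene.png");H,S,V=cv2.split(cv2.cvtColor(im,cv2.COLOR_BGR2HSV))
m=(H<14)&(S>130)&(V>70);m[:, :295]=0;m[:,330:]=0;m[:175]=0;m[195:]=0
for v in range(179,192): 
    x=np.where(m[v])[0]; print(v,x.min() if len(x) else 0,x.max() if len(x) else 0,end=' | ')
print()
for v in (194,197,200,203,206,209,212,215,217,219,221,223,225,227,229,231): print(v,V[v,290:338].tolist()[8:42])
s=ctrl.read_state();p=s['eef_pos'];c,P=cam("scene")
for h in (50,70,101):
    v=np.linalg.inv(P)@[661,75,p[2]-110+h,1];print(h,(c['cx']+c['fx']*v[0]/-v[2]).round(1),(c['cy']-c['fy']*v[1]/-v[2]).round(1))
say()
E
```

```text
179 300 323 | 180 299 324 | 181 298 325 | 182 298 325 | 183 298 325 | 184 299 325 | 185 299 325 | 186 299 325 | 187 300 324 | 188 300 323 | 189 301 322 | 190 302 322 | 191 305 321 | 
194 [224, 225, 225, 224, 222, 206, 149, 97, 78, 80, 78, 81, 82, 80, 79, 79, 75, 77, 79, 81, 81, 75, 77, 90, 101, 106, 105, 105, 104, 103, 104, 100, 105, 101]
197 [227, 226, 225, 224, 225, 216, 161, 95, 71, 73, 75, 76, 78, 79, 80, 75, 74, 72, 69, 74, 69, 73, 82, 94, 103, 107, 106, 105, 105, 105, 105, 102, 99, 100]
200 [225, 225, 224, 225, 224, 216, 164, 102, 76, 76, 82, 81, 82, 85, 85, 84, 83, 79, 77, 75, 72, 71, 78, 93, 102, 101, 101, 103, 104, 100, 104, 105, 101, 102]
203 [225, 223, 225, 225, 225, 219, 176, 116, 82, 80, 79, 82, 76, 81, 81, 79, 82, 80, 83, 79, 77, 68, 75, 105, 113, 109, 102, 101, 96, 100, 101, 99, 109, 110]
206 [225, 225, 224, 224, 225, 219, 180, 120, 82, 78, 77, 73, 76, 74, 73, 74, 71, 72, 74, 76, 77, 80, 128, 207, 229, 230, 230, 228, 230, 227, 228, 231, 230, 231]
209 [225, 226, 225, 224, 224, 218, 176, 124, 81, 72, 73, 72, 77, 75, 73, 76, 73, 75, 74, 72, 74, 80, 119, 190, 219, 228, 232
[... 1077 characters left out ...]
, 37, 69, 105, 119, 127, 125, 127, 121, 124, 124, 127]
227 [201, 199, 197, 191, 154, 106, 56, 32, 30, 30, 32, 30, 24, 19, 20, 28, 26, 16, 31, 24, 23, 29, 37, 63, 92, 115, 123, 125, 126, 126, 125, 124, 125, 127]
229 [200, 200, 206, 217, 218, 200, 162, 122, 88, 58, 37, 32, 31, 24, 18, 28, 28, 28, 38, 36, 51, 70, 91, 113, 121, 125, 126, 125, 126, 125, 124, 125, 127, 124]
231 [213, 217, 222, 226, 227, 226, 224, 215, 178, 129, 100, 94, 85, 82, 77, 83, 87, 94, 100, 103, 114, 124, 134, 140, 132, 128, 127, 127, 135, 132, 140, 150, 166, 157]
50 311.3 202.1
70 311.1 194.9
101 310.7 183.4
23.45 [661.5  78.8 264.8] [179.9  -0.   80. ] [-0.31  0.64  0.27  1.43 -0.18  1.1  -0.18] F [-0.2 -0.6 -2.4] w 20.6
```

```bash
python3 -c "
from h import *
print(inc([663,77.3,265],down(80)))"
```

```text
[-0.13, 0.18, -0.02, 0.06, -0.01, 0.02]
```

Call:
move_arm --pt "-0.05 0.07 0 0 0 0" --pt "-0.1 0.15 0 0 0 0" --pt "-0.15 0.15 0 0 0 0" --pt "-0.15 0.15 0 0 0 0" --pt "-0.15 0.15 0 0 0 0" --pt "-0.15 0.15 0 0 0 0"

```text
clock: 24.05
eef_pos: [662.6, 77.1, 264.5]
tool_rot: [3.141, 0.0, 1.397]
force: [-0.2, -0.2, -1.7]
width: 20.7
```

```bash
python3 - <<'E'
from h import *
say();s=ctrl.read_state();im=eyes.get_image("wrist")[:,:,::-1].copy();cv2.imwrite("pics/r5_wrist.png",im)
cv2.imwrite("pics/f3.png",cv2.resize(im[60:260,200:440],None,fx=3,fy=3,interpolation=cv2.INTER_CUBIC))
E
```

```text
24.05 [662.6  77.1 264.5] [180.   0.  80.] [-0.31  0.64  0.27  1.43 -0.18  1.1  -0.18] F [-0.2 -0.2 -1.7] w 20.7
```

View pics/f3.png

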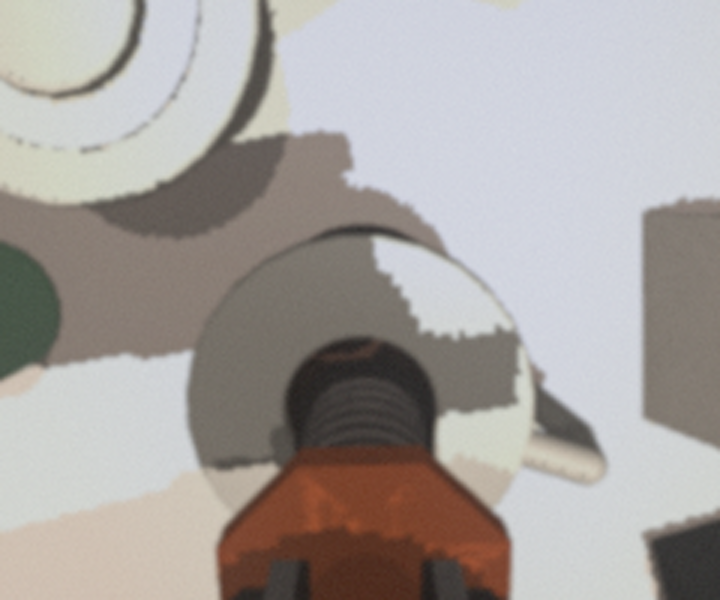

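The wrist view shows the lid centred at x≈361, the hole at x≈361 and the barrel at x≈363, so the sideways centring is good. I fit the circles for the fore-aft value.

```bash
python3 - <<'E'
from h import *
s=ctrl.read_state();w=cam("wrist",s);say()
f=lambda L,r:(lambda p:least_squares(lambda c:np.hypot(*(p-c).T)-r,p.mean(0)))(np.array([onz(w,200+x/3,60+y/3,140)[:2] for x,y in L]))
a=f([(188,400),(205,325),(250,272),(300,246),(361,235),(430,248),(490,290),(525,345),(535,400),(522,470)],57)
b=f([(286,405),(300,366),(325,345),(361,337),(398,346),(423,367),(437,405)],25)
print("lid",a.x.round(1),a.fun.round(1));print("hole",b.x.round(1),b.fun.round(1))
R=Ro.from_euler('xyz',s['tool_rot'])
print("hole in tool frame",R.inv().apply([*b.x,140]-np.array(s['eef_pos'])).round(1),"lid",R.inv().apply([*a.x,140]-np.array(s['eef_pos'])).round(1))
# knob/cap fore-aft in tool frame: front cap flat edge (y=455 in crop) at cap underside/top height
for h in (96,106):
    p=onz(w,200+363/3,60+452/3,s['eef_pos'][2]-110+h);print("cap front edge h",h,R.inv().apply(p-np.array(s['eef_pos'])).round(1))
E
```

```text
24.1 [662.5  77.1 264.5] [180.   0.  80.] [-0.31  0.64  0.27  1.43 -0.18  1.1  -0.18] F [-0.5 -0.3 -1.5] w 20.9
lid [662.   74.4] [-1.  -0.   0.2 -0.1  0.1  0.2 -0.2 -0.3 -0.6 -0.1]
hole [662.2  74.9] [-0.5 -0.   0.2  0.  -0.  -0.1 -0.4]
hole in tool frame [ -2.2  -0.  124.5] lid [-2.700e+00 -1.000e-01  1.245e+02]
cap front edge h 96 [25.3  0.7 14. ]
cap front edge h 106 [29.   0.7  4. ]
```

Call:
move_arm --pt "0 0 0 0 0 0" --pt "0 0 0 0 0 0" --pt "0 0 0 0 0 0" --pt "0 0 0 0 0 0" --pt "0 0 0 0 0 0"

```text
clock: 24.6
eef_pos: [662.6, 77.1, 264.5]
tool_rot: [3.141, -0.0, 1.397]
force: [-0.2, -0.5, -1.9]
width: 20.7
```

```bash
python3 -c "
from h import *
say();print(ctrl.finish_job())"
```

```text
24.6 [662.6  77.1 264.5] [180.  -0.  80.] [-0.31  0.64  0.27  1.43 -0.18  1.1  -0.18] F [-0.2 -0.5 -1.9] w 20.7
the job is handed in; nothing more can be done
None
```

I stood the insert upright and let go, and a picture showed it standing by itself. I then picked it up again by the knob and carried it to the coffee pitcher. I handed the job in at 24.6 s, with the insert held still over the opening.

**Last checks:**
- **Centring:** the last wrist view put the insert's axis about 0.5 mm or less from the opening's centre.
- **Height:** the foot is about 14.5 mm above the lid. This comes from the tool height and the grip height, not from a direct view of the foot.
- **Hold:** the tool points straight down, and the opening stayed steady at 20.7 mm on the 22 mm knob. The force on the tool stayed around 2 N, so nothing suggests contact with the pitcher.
- **Pitchers and glasses:** I saw no movement in any of the pictures. The arm hid most of the last overhead view.

**What disagreed or went differently:**
- **Scene camera:** it suggested the insert might be about 5 mm off in depth. I trusted the wrist camera, which sees the insert and the lid together. The other readings of the opening's position spread by about 2 to 3 mm.
- **Trial tilt:** an early empty-handed trial of the tilt ran into joint limits, with a brief force reading of about 43 N while nothing was in contact, which I took to be from the arm's own motion. I chose a different heading before grasping.
- **Route:** the straight path passed beside the glasses, at a height that clears them, rather than directly above them.

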